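# Chock the rocking weighing slab

## Robot

A 7-joint arm with a two-finger parallel gripper is mounted at the origin on the work surface. World frame = base frame: x ahead of the robot, y to its left, z up, the work surface at z = 0. Lengths are in m, angles in rad, forces in N, time in s.
With the tool pointing down it reaches from about 0.4 to 0.85 m from the base axis. Payload 10.4 kg.
Tool frame: the origin (TCP) lies between the finger pads; the fingertips stand manip.finger_overhang ahead of it and the grasp point (between the pads) lies 11 mm behind it (manip.finger_overhang is the distance from the TCP to the fingertips, in m); x points along the fingers, z is the direction in which the jaws open and shut, and the axes are right-handed (so a half turn about x gives the same grasp; the last joint's range is limited). The gripper opens to 85 mm and grips with 20 to 120 N. Pads are 22 mm wide; open, the fingers measure 114 mm over their backs; the gripper's body (76 mm by 85 mm) begins 54 mm behind the grasp point. The pads swing forward as they close: fully open they stand 13 mm farther back than shut.
Start: joints at [-1.347, 0.332, -0.065, 1.46, 0.022, 1.35, -0.088], TCP at [0.153, 0.606, 0.239] pointing down, gripper open.
Joint ranges: [-2.6, 2.6], [-0.5, 2.12], [-1.47, 1.34], [0.16, 2.42], [-1.27, 4.41], [0.06, 2.06], [-2.6, 2.6]. Speed limits (rad/s): [2.22, 2.22, 2.79, 2.79, 3.14, 3.14, 3.14].

## Interface

Orientations are given as a unit quaternion [x, y, z, w].
In Python, from workcell import get_obs, camera, workorder, manip gives the robot as it stands. The module is installed in compiled form; this text tells all that it offers.
- The arm moves only by the tool play_rows, never from a script. Its argument "increments" is text: rows parted by semicolons, each of 4 numbers parted by spaces: the shift along the tool's x, y, z in m, then the turn about the tool's x in rad. A call has 1 to 20 rows; each row shifts and turns the pose as measured when the row begins, along the tool's axes as they then stand; what a row does not reach is not made up. A row lasts 1/10 s, in which the tool goes at most 50 mm and 8.59 degrees, less where a joint would pass 70% of its speed; a pose out of reach is approached as far as the arm can. A call is refused whole if a number of a shift passes 0.05 or a number of a turn 0.15, either way. A call with a gripper value outside its range is refused whole. "hand" is the gripper command: -1 is fully open, 1 is shut, values between are in proportion, set as the call begins (left out, the last holds). The fingers move at their own pace and stop on an object; "squeeze" is the grip in N (left out, the last holds). Time passes only in rows, so rows that do not move let the fingers close. It gives the time, the measured TCP pose, the force and the opening at its end, in the units of the state.
- get_obs(): the state, without advancing time (a new reading comes with each control period).
- camera(name): name is "scene" or "top"; returns a dict with "img" (480x640x3 uint8, blue, green, red), "fov_y" (degrees; the focal length in pixels is half the picture's height over the tangent of half this angle, whatever the lens; pixels are square), "cx", "cy" (the principal point, pixels), "R" (3x3) and "t" (3): a world point X has camera coordinates R X + t. Camera axes: x right, y down, z forward; pixel columns grow to the right and rows downward; lengths in m; the calibration is good to about 2 mm. A picture is of the moment at which its call begins. There is no depth.
- workorder.hand_in(): hands the job in, once; it reports no verdict.
The state is a dict: "clock": time; "joint_pos": joint angles; "joint_velocities": joint speeds; "tau": joint torques, N m; "position": TCP position; "ee_rot": TCP orientation; "ft_force": force on the tool from outside, world axes, zero at the start; "torque": the same for the moment, N m; "grip_width": opening from 0.0 (shut) to 1.0 (fully open).
Only numpy, scipy, OpenCV 4.12 (cv2) and the standard library are available. Lean on these libraries where they do the work, as an engineer would, in place of code of your own. Each camera call takes 0.05 s, during which the arm holds its last target.

## Task

The stone slab under the lab balance rocks, because one of its four feet, the one nearest the wedge, is too short and hangs clear of the bench. Without picking anything up, push the wooden wedge along the bench with the fingertips, thin edge first, under the short foot until the foot rests on it, but not so far that it jacks the slab off its other feet; then press down firmly on the slab's bare corner above that foot to feel that it no longer rocks, and leave everything standing so, with hands off. Do not shove the slab along the bench, do not lift the wedge, and leave the small things around alone.

Things in the scene. Friction and masses are not known exactly. Their poses are not given: they have to be found in the camera images.
- stand: Stone slab 200 (x) x 260 (y) x 30 mm on four black rubber dome feet, with a low white balance fixed on top; 5 kg. Origin: centre of its footprint at bench level, z up. Slab underside 20, top 50 mm above the bench. Feet at x +-80, y +-110 mm; the short one is at x -80, y -110. The balance covers x -45..81, y -57..109 mm, up to 94 mm above the bench. Held by friction only (20 N shoves it).
- corner (a point): The place to press: on the slab's top face straight above the short foot, 20 mm in from both edges, 50 mm above the bench while the slab is level. The slab rests level on its three long feet; about 2 N here rocks it down until the short foot meets the bench, and let go it comes back level.
- foot_center (a point): Centre of the short foot's ball, radius 12 mm, straight below the corner point. The ball's lowest point hangs 4 to 8 mm above the bench (different each time) while the slab is level.
- wedge: Wooden wedge lying flat, 100 (x) x 45 (y) mm, 80 g. Origin: centre of its underside. 18 mm thick at the blunt end (x -50), falling evenly to 1.5 mm at the thin edge (x +50). Starts with the thin edge 30 to 70 mm short of the foot, pointing along the slab's +y within 0.2 rad, up to 35 mm off line. Slides with 1 N; under the foot the push rises steeply: 6 to 12 N is snug, over 20 N shoves or jacks the slab.
- slope (a point): Centre of the wedge's sloping top face, 9.75 mm above the bench: x runs down the slope to the thin edge, y across, z square out of the slope. The foot rests on the wedge when the ball's centre is 12 mm out along this z.
- weight: Steel calibration weight, 28 mm across, 45 mm tall, standing on the bench beside the work; origin at the centre of its foot. Leave alone.
- reagent: Small amber jar with a white cap, 38 mm across, 60 mm tall; origin at the centre of its foot. Leave alone.
- calculator: Pocket calculator lying flat, 130 by 75 by 16 mm; origin at the centre of its underside. Leave alone.
There are look-alikes about, which are no part of the job. What is shaped like the wedge but red is not meant.

How it is judged:
On the way, in this order (a step that is already met when the one before it is completed fails the run):
1. the wedge is under the short foot, the foot resting on its slope (within about 1.7 mm) (z of foot_center in the frame of slope between 0.008 and 0.0137 m and x of foot_center in the frame of slope between -0.04 and 0.048 m and y of foot_center in the frame of slope between -0.021 and 0.021 m), for 0.2 s.
2. the fingers press on the slab's bare corner over the short foot with more than 4 N and it does not go down (all of step 1 and angle between stand's own z axis and vertical below 0.013 rad and contact force between the fingers and stand above 4 N and horizontal distance between the grasp point and corner below 0.045 m and z of the grasp point in the frame of stand above 0.052 m), for 0.2 s.
At the end, for the whole second after the job is handed in: The wedge lies flat on the bench under the short foot with the foot on its slope (gap under 1.7 mm, foot within 21 mm of the wedge's middle line), the slab is level within 0.013 rad and within 20 mm of where it stood, all at rest (all of step 1 and angle between stand's own z axis and vertical below 0.013 rad and distance of stand from where it was at the start of the episode below 0.02 m and height (world z) of wedge below 0.004 m and angle between wedge's own z axis and vertical below 0.04 rad and linear speed of each of wedge, stand below 0.01 m/s); the robot touches nothing.
It fails at once if the wedge is lifted off the bench or tipped (height (world z) of wedge above 0.015 m or angle between wedge's own z axis and vertical above 0.3 rad).
It fails at once if the slab is lifted or tipped over (height (world z) of stand above 0.015 m or angle between stand's own z axis and vertical above 0.12 rad).
It fails at once if the slab is shoved more than 30 mm along the bench (distance of stand from where it was at the start of the episode above 0.03 m).
It fails at once if a bystander is moved more than 20 mm (distance of any of weight, reagent, calculator from where it was at the start of the episode above 0.02 m).
It also fails if it takes over 58 s, if anything falls off the work surface, if the arm or the gripper's body presses on something with over 40 N, if the wrist force passes 120 N, or if a joint passes its speed limit or range.

## Working session

There is one attempt and no reset: what is moved stays moved. The work goes in short steps, Python scripts to look and compute and a tool call to move; the robot and the scene stay as the last step left them, time stands still between calls to the robot, and variables do not carry over. Pictures are saved under pics/ and viewed, and the job is handed in when it is done.

Besides the shell and the picture viewer there is one more tool, called after "Call:" as name(argument=value, ...) on one line, values as JSON. play_rows: Moves the arm, as the interface text tells. Its arguments: {"type":"object","properties":{"increments":{"type":"string"},"hand":{"type":"number"},"squeeze":{"type":"number"}},"required":["increments"]}

```bash
mkdir -p pics; ls
cat > h.py <<'E'
import numpy as np, cv2
from workcell import get_obs, camera, workorder, manip
def ray(c,u,v):
    f=240/np.tan(np.radians(c["fov_y"])/2)
    d=np.array([(u-c["cx"])/f,(v-c["cy"])/f,1.0]); R=np.array(c["R"]); t=np.array(c["t"])
    return -R.T@t, R.T@d
def onz(c,u,v,z):
    o,d=ray(c,u,v); return o+d*(z-o[2])/d[2]
def proj(c,X):
    f=240/np.tan(np.radians(c["fov_y"])/2)
    p=np.array(c["R"])@np.array(X)+np.array(c["t"]); return p[:2]/p[2]*f+[c["cx"],c["cy"]]
E
python3 - <<'E'
from h import *
for n in("scene","top"):
    c=camera(n); cv2.imwrite(f"pics/{n}0.png",c["img"]); print(n,c["fov_y"],c["cx"],c["cy"],np.round(c["R"],3).tolist(),np.round(c["t"],3), c.keys())
print(get_obs(), manip.finger_overhang)
E
```

```text
pics
scene 42.67148274180599 319.634111957257 228.84760881653008 [[0.891, 0.454, 0.003], [0.351, -0.685, -0.638], [-0.288, 0.569, -0.77]] [-0.507 -0.112  1.264] dict_keys(['img', 'fov_y', 'cx', 'cy', 'R', 't'])
top 57.82844672198177 325.1697005931761 244.64990394439687 [[-0.015, -1.0, -0.012], [-0.997, 0.016, -0.081], [0.081, 0.011, -0.997]] [0.075 0.545 1.016] dict_keys(['img', 'fov_y', 'cx', 'cy', 'R', 't'])
{'clock': 0.1, 'joint_pos': array([-1.34655208,  0.33280823, -0.06468187,  1.46088433,  0.0216031 ,
        1.34992981, -0.08847847]), 'joint_velocities': array([-0.00148846, -0.00358804, -0.00063918, -0.00245068,  0.00075792,
        0.0028641 , -0.00114668]), 'tau': array([ 1.73309643e-03, -6.26742768e+01,  4.92954638e-02, -3.92421091e+01,
        1.62633456e-02,  7.07076179e-03, -2.33086843e-05]), 'position': array([0.15264635, 0.6057142 , 0.23858285]), 'ee_rot': array([-0.43495843,  0.55810155,  0.43433937,  0.55738956]), 'ft_force': array([0.14685581, 0.32828532, 0.35402746]), 'torque': array([-0.02218422, -0.00269679,  0.05386903]), 'grip_width': 1.0054624773364615} 0.008
```

View pics/scene0.png

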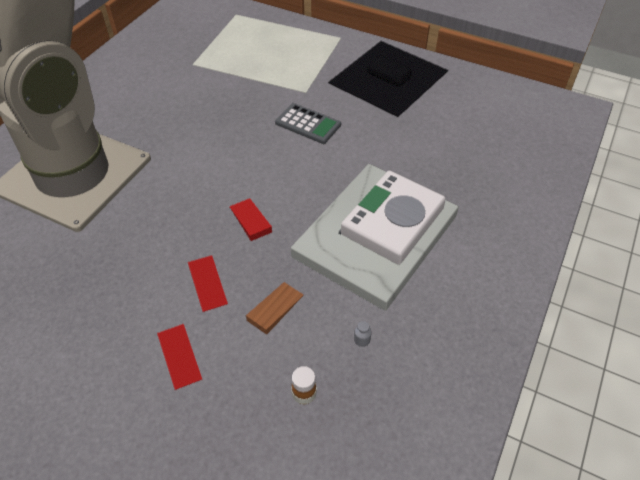

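View pics/top0.png

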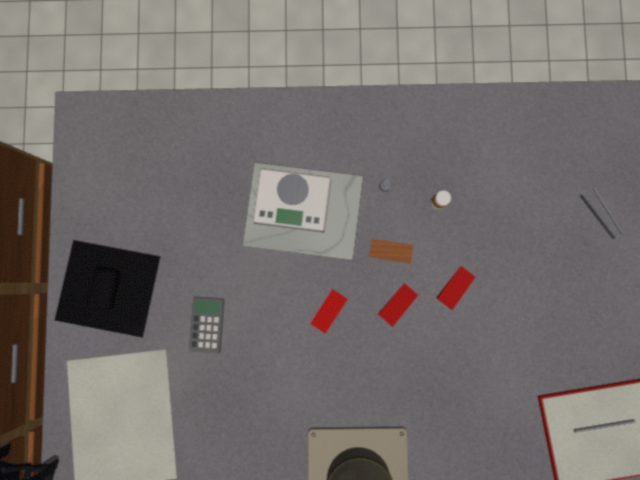

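The scene shows the slab, with the brown wedge at scene pixel (275,307) and top pixel (391,250). The three red shapes are decoys, and the weight is at top (385,186). Next I'll measure the slab's top corners and the wedge's corners in both views.

Run:
```python
from h import *
for n in("top","scene"):
    c=camera(n); im=c["img"]; hsv=cv2.cvtColor(im,cv2.COLOR_BGR2HSV)
    # wedge
    x0,y0,x1,y1=(360,230,425,270) if n=="top" else (240,275,310,335)
    m=np.zeros(im.shape[:2],np.uint8); s=cv2.inRange(hsv,(3,70,40),(20,255,255)); m[y0:y1,x0:x1]=s[y0:y1,x0:x1]
    cn=max(cv2.findContours(m,0,1)[0],key=cv2.contourArea)
    print(n,"wedge area",cv2.contourArea(cn),"minrect",cv2.boxPoints(cv2.minAreaRect(cn)).tolist())
    ap=cv2.approxPolyDP(cn,2.5,True)[:,0]; print(ap.tolist())
    for z in (0,.0015,.018): print(z,[np.round(onz(c,u,v,z)[:2],4).tolist() for u,v in (cv2.boxPoints(cv2.minAreaRect(cn)) if n=="top" else ap)])
    # slab
    b,g,r=[im[...,i].astype(int) for i in range(3)]
    x0,y0,x1,y1=(235,155,370,268) if n=="top" else (285,155,470,305)
    m=np.zeros(im.shape[:2],np.uint8); s=((g>118)&(g-b>-30)).astype(np.uint8)*255; m[y0:y1,x0:x1]=s[y0:y1,x0:x1]
    cn=cv2.convexHull(max(cv2.findContours(m,0,1)[0],key=cv2.contourArea))
    ap=cv2.approxPolyDP(cn,4,True)[:,0]; print("slab",ap.tolist())
    P=[onz(c,u,v,.05)[:2] for u,v in ap]; print(np.round(P,4).tolist())
    if n=="top":
        bx=cv2.boxPoints(cv2.minAreaRect(cn)); print(bx.tolist(), np.round([onz(c,u,v,.05)[:2] for u,v in bx],4).tolist())
    k=(im.copy()); cv2.drawContours(k,[cn],-1,(0,0,255),1)
    a=(230,150,200,125) if n=="top" else (230,150,240,190)
    cv2.imwrite(f"pics/{n}_crop.png",cv2.resize(k[a[1]:a[1]+a[3],a[0]:a[0]+a[2]],None,fx=3.2,fy=3.2,interpolation=2) if n=="scene" else cv2.resize(k[a[1]:a[1]+a[3],a[0]:a[0]+a[2]],None,fx=4,fy=4,interpolation=2))
    for nm,p,z in ((("weight",(385,186),.045),("jar",(443,198),.06)) if n=="top" else (("weight",(363,327),.045),("jar",(304,376),.06))): print(nm,onz(c,*p,z))
```

```text
top wedge area 754.0 minrect [[368.2972717285156, 256.2161865234375], [371.4594421386719, 237.24322509765625], [413.6216125488281, 244.270263671875], [410.4594421386719, 263.24322509765625]]
[[371, 240], [369, 256], [410, 262], [412, 244]]
0 [[0.518, -0.0375], [0.5642, -0.0463], [0.5454, -0.1484], [0.4993, -0.1393]]
0.0015 [[0.5179, -0.0374], [0.5641, -0.0461], [0.5453, -0.1481], [0.4993, -0.139]]
0.018 [[0.517, -0.0359], [0.5625, -0.0445], [0.544, -0.1449], [0.4987, -0.136]]
slab [[254, 164], [361, 176], [352, 258], [243, 245]]
[[0.7379, 0.232], [0.7046, -0.0203], [0.5118, 0.0047], [0.5461, 0.258]]
[[241.88746643066406, 245.67787170410156], [252.67335510253906, 161.54786682128906], [363.038818359375, 175.69728088378906], [352.2529296875, 259.8272705078125]] [[0.5445, 0.2606], [0.7439, 0.2351], [0.7052, -0.0251], [0.5075, 0.0042]]
weight [ 0.6808004  -0.07670301  0.045     ]
jar [ 0.64702803 -0.20806273  0.06      ]
scene wedge area 1341.0 minrect [[244.00003051757812, 317.0000305175781], [284.5000305175781, 276.5000305175781], [304.0000305175781, 296.0000305175781], [263.5000305175781, 336.5000305175781]]
[[284, 282], [246, 315], [249, 322], [265, 333], [302, 296]]
0 [[0.5166, -0.0361], [0.4921, -0.1255], [0.5039, -0.135], [0.5387, -0.141], [0.5591, -0.0477]]
0.0015 [[0.5172, -0.037], [0.4927, -0.1262], [0.5045, -0.1357], [0.5393, -0.1417], [0.5596, -0.0486]]
0.018 [[0.5234, -0.0467], [0.4994, -0.1343], [0.5109, -0.1436], [0.545, -0.1495], [0.565, -0.058]]
slab [[458, 155], [469, 201], [386, 302], [285, 264], [285, 155]]
[[0.6954, 0.3633], [0.7544, 0.2537], [0.7038, -0.0238], [0.5186, -0.0318], [0.3869, 0.2048]]
weight [ 0.68871901 -0.08114399  0.045     ]
jar [ 0.64813807 -0.20578244  0.06      ]
```

View pics/top_crop.png

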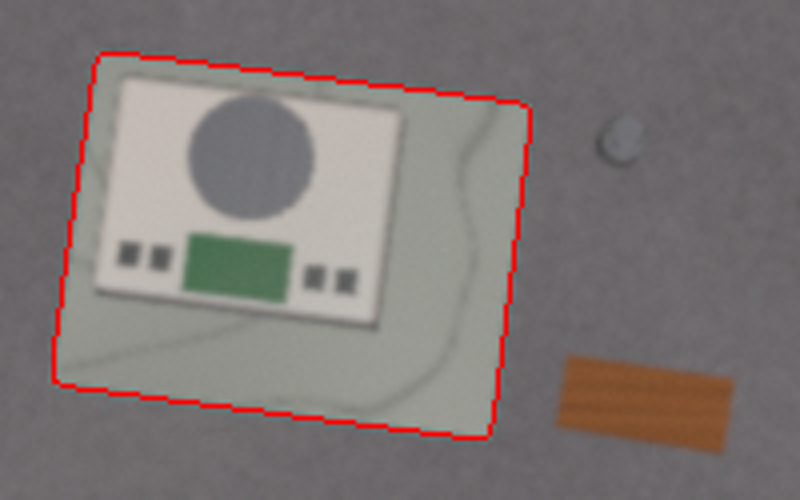

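View pics/scene_crop.png

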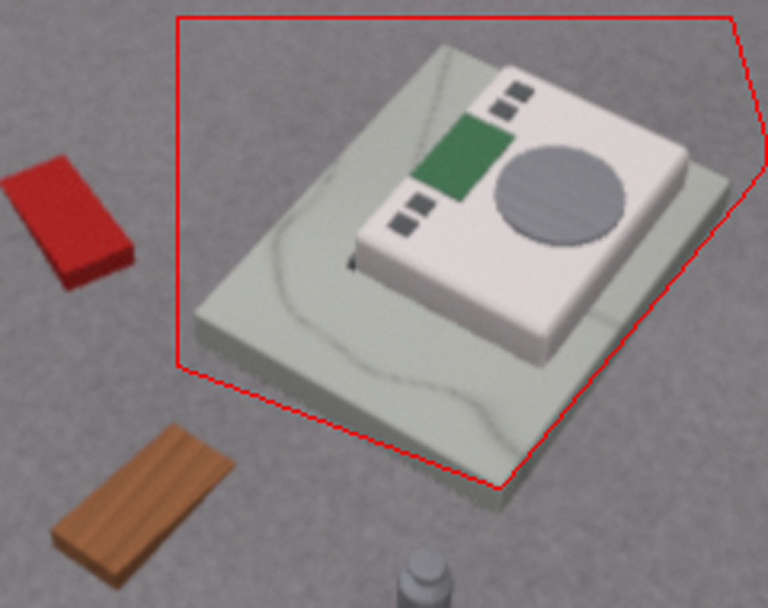

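The top picture separates both outlines cleanly. The scene slab mask leaked into the bench, so I'll ignore it. Now line fits on the edges for better precision, with a cross-check against hand-read scene corners.

```bash
cat > meas.py <<'E'
from h import *
def quad(pts):  # contour pts -> 4 lines fit around minAreaRect sides
    bx=cv2.boxPoints(cv2.minAreaRect(pts.astype(np.float32))); L=[]
    for i in range(4):
        a,b=bx[i],bx[(i+1)%4]; d=(b-a)/np.linalg.norm(b-a); n=np.array([-d[1],d[0]])
        s=(pts-a)@d; q=(pts-a)@n; l=np.linalg.norm(b-a)
        k=(abs(q)<l*.08+2)&(s>.12*l)&(s<.88*l)
        v=cv2.fitLine(pts[k].astype(np.float32),cv2.DIST_HUBER,0,.01,.01).ravel(); L.append(np.cross([v[2],v[3],1],[v[2]+v[0],v[3]+v[1],1]))
    C=[]
    for i in range(4):
        p=np.cross(L[i-1],L[i]); C.append(p[:2]/p[2])
    return np.array(C)
def seg(im,roi,f,th):
    x0,y0,x1,y1=roi; k=cv2.resize(im[y0:y1,x0:x1],None,fx=8,fy=8,interpolation=cv2.INTER_LINEAR).astype(int)
    m=(f(k)>th).astype(np.uint8)
    cn=max(cv2.findContours(m,0,1)[0],key=cv2.contourArea)
    cn=cv2.convexHull(cn) if 0 else cn
    return (cn[:,0]+.5)/8-.5+[x0,y0]
wed=lambda k:k[...,2]-k[...,0]
def wedge_top(c,roi=(355,228,430,275)):
    return quad(seg(c["img"],roi,wed,35))
def slab_top(c):
    return quad(seg(c["img"],(235,155,371,270),lambda k:k[...,1],(95+150)//2))
E
python3 - <<'E'
from meas import *
c=camera("top"); im=c["img"]
print(im[235,395],im[210,345],im[248,390],im[253,300])
s=slab_top(c); S=np.array([onz(c,*p,.05)[:2] for p in s]); print(s.round(1).tolist(),S.round(4).tolist(), [np.linalg.norm(S[i]-S[i-1]).round(4) for i in range(4)])
w=wedge_top(c); print(w.round(2).tolist())
W=np.array([onz(c,*p,.0015 if p[0]<390 else .018)[:2] for p in w]); print(W.round(4).tolist(), [np.linalg.norm(W[i]-W[i-1]).round(4) for i in range(4)])
cs=camera("scene")
print([onz(cs,230+u/3.2,150+v/3.2,.05).round(4)[:2].tolist() for u,v in((197,315),(500,489),(728,180),(446,45))])
print("cam",ray(c,0,0)[0])
E
```

```text
[110 106 110] [146 154 153] [ 49  82 131] [118 122 124]
[[242.3, 245.2], [254.0, 162.4], [362.6, 175.7], [352.0, 259.6]] [[0.5457, 0.2597], [0.7417, 0.2319], [0.7053, -0.0241], [0.5081, 0.0048]] [np.float64(0.2576), np.float64(0.198), np.float64(0.2586), np.float64(0.1993)]
[[368.48, 256.26], [371.23, 238.04], [413.25, 244.28], [410.5, 263.17]]
[[0.5178, -0.0378], [0.5622, -0.0455], [0.544, -0.1441], [0.4989, -0.1361]] [np.float64(0.1001), np.float64(0.045), np.float64(0.1002), np.float64(0.0458)]
[[0.5124, 0.0031], [0.7048, -0.0251], [0.7395, 0.2312], [0.5478, 0.2585]]
cam [0.46182555 0.05585601 1.05711933]
```

```bash
cat >> h.py <<'E'
from scipy.spatial.transform import Rotation as Ro
def state():
    o=get_obs(); R=Ro.from_quat(o["ee_rot"]).as_matrix(); return o,R
def to(target,yaxis=None):
    """tool-frame shift to world target, and turn about tool x to bring tool y onto +-yaxis"""
    o,R=state(); d=R.T@(np.array(target)-o["position"]); a=None
    if yaxis is not None:
        v=R.T@np.array([yaxis[0],yaxis[1],0]); a=np.arctan2(v[2],v[1])
    print("pos",o["position"].round(4),"toolshift",d.round(4),"turn",a,"F",o["ft_force"].round(2),"w",round(o["grip_width"],3),"j",o["joint_pos"].round(2),"t",round(o["clock"],2))
    return d
E
python3 - <<'E'
from h import *
o,R=state(); print(R.round(3))
th=.165; 
cen=np.array([.6252,.1181]); yh=np.array([.143,.99]); xh=np.array([.99,-.143]); K=cen-.08*xh-.11*yh
wd=np.array([.1848,.9828]); n=np.array([-wd[1],wd[0]]); wc=np.array([.5307,-.0909])
print("corner",K,"offset",(K-wc)@wd,(K-wc)@n)
to([*(wc-n*.060),.15],n)
to([*(wc-n*.060),.15],-n)
E
```

```text
[[-0.    -0.97   0.244]
 [-0.     0.244  0.97 ]
 [-1.    -0.    -0.   ]]
corner [0.53027 0.02064] offset 0.10954204799999998 0.021035196000000037
pos [0.1526 0.606  0.2391] toolshift [ 0.0893 -0.5967 -0.5798] turn -0.06087485527874252 F [ 0.14 -0.19 -0.01] w 0.999 j [-1.35  0.33 -0.06  1.46  0.02  1.35 -0.09] t 0.3
pos [0.1526 0.606  0.2391] toolshift [ 0.0893 -0.5967 -0.5798] turn 3.0807177983110505 F [ 0.14 -0.19 -0.01] w 0.999 j [-1.35  0.33 -0.06  1.46  0.02  1.35 -0.09] t 0.3
```

Call:
play_rows(increments="0 -0.034 -0.033 0;0 -0.034 -0.033 0;0 -0.034 -0.033 0;0 -0.034 -0.033 0;0 -0.034 -0.033 0;0 -0.034 -0.033 0;0 -0.034 -0.033 0;0 -0.034 -0.033 0;0 -0.034 -0.033 0;0 -0.034 -0.033 0;0 -0.034 -0.033 0;0 -0.034 -0.033 0;0 -0.034 -0.033 0;0 -0.034 -0.033 -0.06;0 -0.034 -0.033 0;0 0 0 0", hand=1)

```text
clock: 1.9
position: [0.5407, -0.0213, 0.238]
ee_rot: [-0.453, 0.541, 0.453, 0.544]
ft_force: [-0.5, -0.2, 0.3]
grip_width: -0.002
```

Run:
```python
from h import *
wd=np.array([.1848,.9828]); n=np.array([-wd[1],wd[0]]); wc=np.array([.5307,-.0909])
to([*(wc-n*.060),.15],n)
```

```text
pos [ 0.5407 -0.0213  0.238 ] toolshift [ 0.088  -0.0623 -0.071 ] turn 0.00623474445325122 F [-0.45 -0.18  0.25] w -0.002 j [-0.59  0.15  0.6   1.72 -0.09  1.3   1.43] t 1.9
```

Run:
```python
from h import *
to([.5871,-.1158,.03],[-.9828,.1848])
```

```text
pos [ 0.5407 -0.0213  0.238 ] toolshift [ 0.2079 -0.0619 -0.0854] turn 0.00623474445325122 F [-0.45 -0.18  0.25] w -0.002 j [-0.59  0.15  0.6   1.72 -0.09  1.3   1.43] t 1.9
```

Call:
play_rows(increments="0 -0.031 -0.039 0;0 -0.031 -0.037 0;0 0 -0.009 0.006;0.045 0 0 0;0.045 0 0 0;0.045 0 0 0;0.04 0 0 0;0.03 0 0 0;0 0 0 0")

```text
clock: 2.8
position: [0.5868, -0.1102, 0.0267]
ee_rot: [-0.452, 0.541, 0.451, 0.547]
ft_force: [-0.3, -0.2, -0.9]
grip_width: 0.002
```

Run:
```python
from h import *
to([.5871,-.1158,.013],[-.9828,.1848])
c=camera("scene"); cv2.imwrite("pics/s1.png",cv2.resize(c["img"][200:420,200:460],None,fx=3,fy=2.7))
```

```text
pos [ 0.5868 -0.1102  0.0267] toolshift [ 0.0136 -0.0012 -0.0055] turn 0.0008571321238998168 F [-0.27 -0.15 -0.93] w 0.002 j [-0.34  0.53  0.57  1.78 -0.36  0.93  1.77] t 2.8
```

View pics/s1.png

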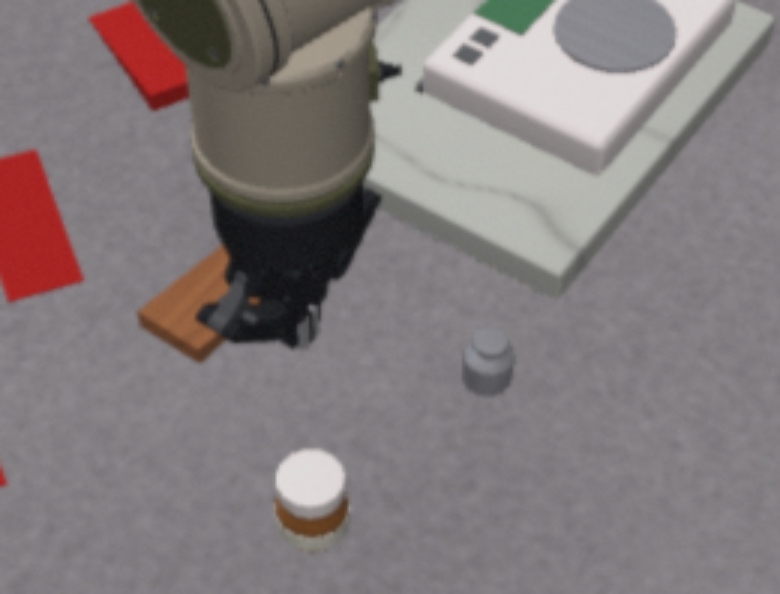

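Call:
play_rows(increments="0.007 0 -0.005 0;0.005 0 0 0;0 0.012 0 0;0 0.012 0 0;0 0.006 0 0;0 0.006 0 0;0 0.006 0 0;0 0 0 0")

```text
clock: 3.65
position: [0.551, -0.1083, 0.0249]
ee_rot: [-0.456, 0.536, 0.447, 0.552]
ft_force: [-1.0, -0.7, 0.4]
grip_width: 0.001
```

Run:
```python
from h import *
to([.5871,-.1158,.013],[-.9828,.1848])
c=camera("scene"); cv2.imwrite("pics/s2.png",cv2.resize(c["img"][200:420,200:460],None,fx=3,fy=2.7))
c=camera("top"); cv2.imwrite("pics/t2.png",cv2.resize(c["img"][150:300,300:500],None,fx=4,fy=4))
```

```text
pos [ 0.551  -0.1083  0.0249] toolshift [ 0.0127 -0.0366 -0.0008] turn 0.000932195426127619 F [-0.97 -0.68  0.41] w 0.001 j [-0.37  0.45  0.59  1.89 -0.33  0.87  1.77] t 3.65
```

View pics/s2.png

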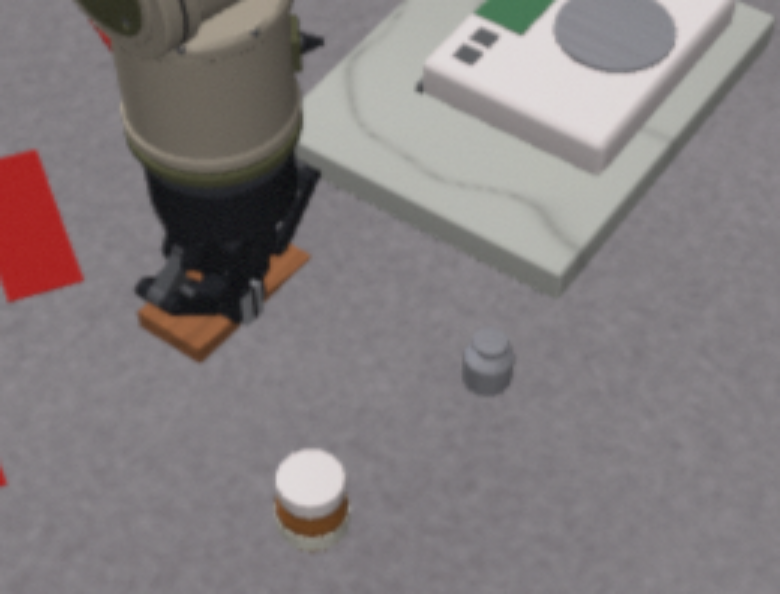

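View pics/t2.png

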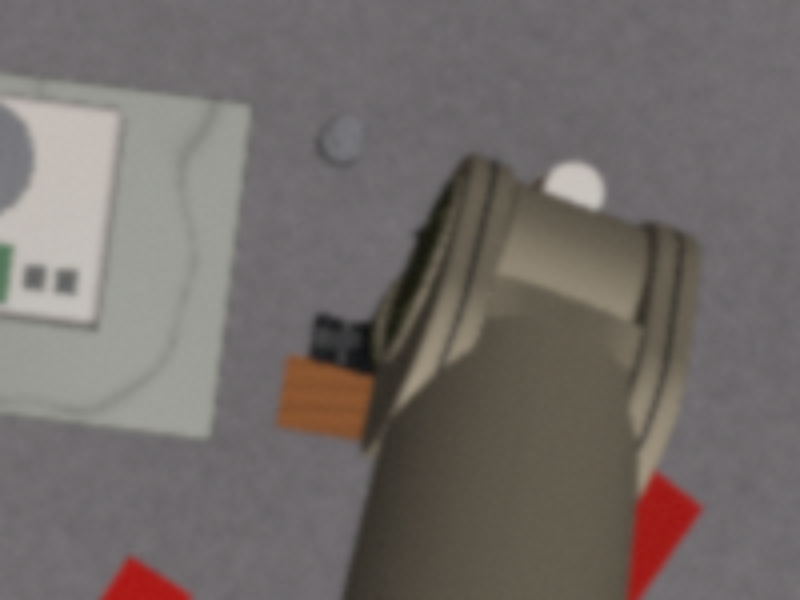

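The tool is still about 12 mm too high, so small rows under-reach. I'll back off before riding over the wedge, then go down.

Call:
play_rows(increments="0 -0.012 0 0;0 -0.012 0 0;0 -0.008 0 0;0.01 0 0 0;0.01 0 0 0;0 0 0 0")

```text
clock: 4.35
position: [0.5862, -0.1145, 0.0082]
ee_rot: [-0.456, 0.535, 0.448, 0.553]
ft_force: [-5.2, 1.9, 15.3]
grip_width: 0.001
```

Run:
```python
from h import *
to([.5871,-.1158,.012],[-.9828,.1848])
```

```text
pos [ 0.5862 -0.1145  0.0082] toolshift [-0.0038 -0.0012 -0.0011] turn 0.0011988545039579388 F [-5.18  1.93 15.31] w 0.001 j [-0.33  0.55  0.56  1.8  -0.38  0.88  1.8 ] t 4.35
```

Call:
play_rows(increments="-0.006 0 0 0;0 0 0 0")

```text
clock: 4.55
position: [0.585, -0.1145, 0.0133]
ee_rot: [-0.455, 0.536, 0.448, 0.553]
ft_force: [0.2, -0.9, 0.0]
grip_width: 0.0
```

Call:
play_rows(increments="0 0.008 0 0;0 0.008 0 0;0 0 0 0")

```text
clock: 4.85
position: [0.5662, -0.1111, 0.0108]
ee_rot: [-0.455, 0.536, 0.449, 0.552]
ft_force: [-0.2, -0.7, 0.4]
grip_width: -0.001
```

Call:
play_rows(increments="-0.001 0.006 0 0;0 0.006 0 0;0 0.005 0 0;0 0 0 0")

```text
clock: 5.25
position: [0.5476, -0.1075, 0.0112]
ee_rot: [-0.455, 0.536, 0.449, 0.552]
ft_force: [0.5, -0.5, 0.1]
grip_width: 0.001
```

Run:
```python
from h import *
to([.5871,-.1158,.013],[-.9828,.1848])
c=camera("top"); cv2.imwrite("pics/t3.png",cv2.resize(c["img"][150:300,300:500],None,fx=4,fy=4))
```

```text
pos [ 0.5476 -0.1075  0.0112] toolshift [-0.001  -0.0404 -0.0009] turn 0.0008019492807586397 F [ 0.49 -0.46  0.05] w 0.001 j [-0.36  0.47  0.58  1.9  -0.35  0.85  1.78] t 5.25
```

View pics/t3.png

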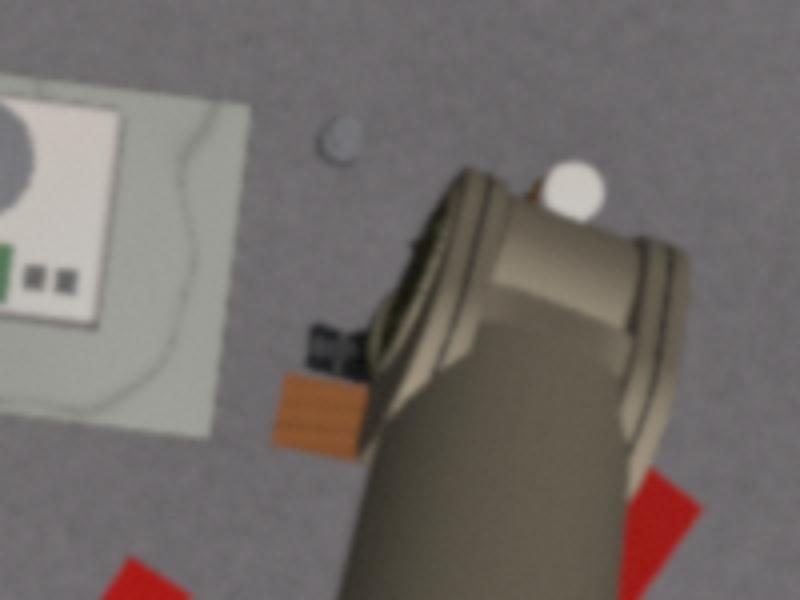

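The picture shows the wedge shifted about 12 mm toward the robot, with its thin corner at (283,375) in the crop. About 9 mm more is needed.

Call:
play_rows(increments="0 0.005 0 0;0 0.004 0 0;0 0 0 0")

```text
clock: 5.6
position: [0.5388, -0.1058, 0.0112]
ee_rot: [-0.455, 0.536, 0.448, 0.552]
ft_force: [0.4, 0.1, -0.3]
grip_width: 0.002
```

Call:
play_rows(increments="0 -0.02 0 0;0 -0.02 0 0;-0.04 0 0 0;-0.04 0 0 0;-0.01 -0.02 0 0;0 -0.04 0 0;0 -0.04 0 0;0 -0.04 0 0;0 0 0 0")

```text
clock: 6.5
position: [0.7177, -0.1389, 0.1046]
ee_rot: [-0.454, 0.537, 0.451, 0.55]
ft_force: [-1.5, 0.9, -0.9]
grip_width: -0.003
```

Run:
```python
from meas import *
to([.5871,-.1158,.013],[-.9828,.1848])
c=camera("top"); cv2.imwrite("pics/t4.png",cv2.resize(c["img"][150:300,300:500],None,fx=4,fy=4))
w=wedge_top(c,(355,228,430,285)); print(w.round(2).tolist())
W=np.array([onz(c,*p,.0015 if p[0]<390 else .018)[:2] for p in w]); print(W.round(4).tolist(), [np.linalg.norm(W[i]-W[i-1]).round(4) for i in range(4)])
```

```text
pos [ 0.7177 -0.1389  0.1046] toolshift [ 0.0896  0.1339 -0.0019] turn 0.0036230931810473407 F [-1.46  0.85 -0.94] w -0.003 j [-0.23  0.71  0.58  1.33 -0.4   1.21  1.76] t 6.5
[[366.22, 263.99], [370.21, 245.66], [383.37, 248.45], [377.79, 266.14]]
[[0.4991, -0.0319], [0.5436, -0.0426], [0.5363, -0.0744], [0.4935, -0.0598]] [np.float64(0.0285), np.float64(0.0457), np.float64(0.0326), np.float64(0.0452)]
```

View pics/t4.png

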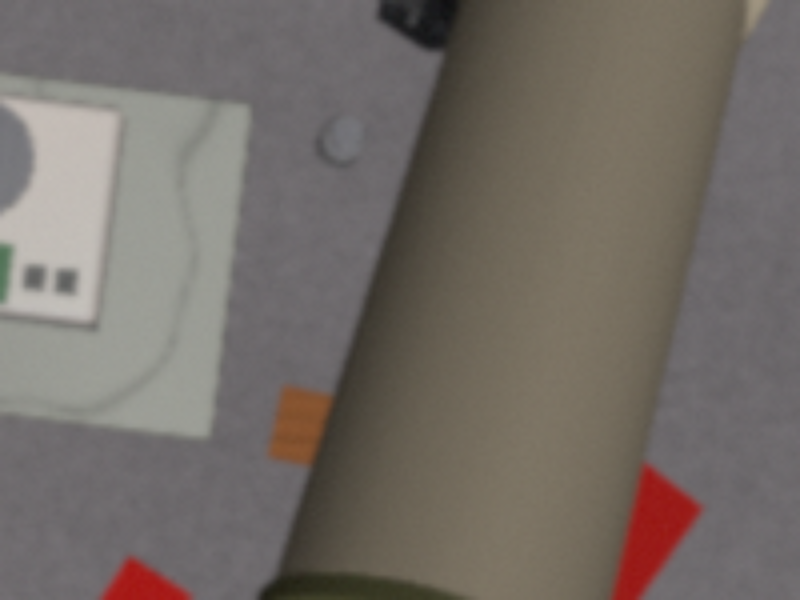

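Run:
```python
from meas import *
c=camera("scene"); cv2.imwrite("pics/s4.png",cv2.resize(c["img"][240:360,200:360],None,fx=5,fy=5,interpolation=2))
p=seg(c["img"],(215,265,312,345),wed,35)
h=cv2.approxPolyDP(cv2.convexHull(p.astype(np.float32)),1.2,True)[:,0]
for u,v in h: print((round(float(u),1),round(float(v),1)),[onz(c,u,v,z)[:2].round(4).tolist() for z in (0.0015,.018,0)])
```

```text
(277.1, 275.9) [[0.4997, -0.0312], [0.5062, -0.0409], [0.4991, -0.0303]]
(294.2, 289.8) [[0.5413, -0.0434], [0.547, -0.0529], [0.5408, -0.0425]]
(255.1, 325.7) [[0.5173, -0.1372], [0.5235, -0.1451], [0.5167, -0.1365]]
(237.6, 312.1) [[0.4768, -0.1278], [0.4837, -0.1358], [0.4762, -0.1271]]
(235.9, 306.2) [[0.468, -0.119], [0.4751, -0.1272], [0.4674, -0.1183]]
```

View pics/s4.png

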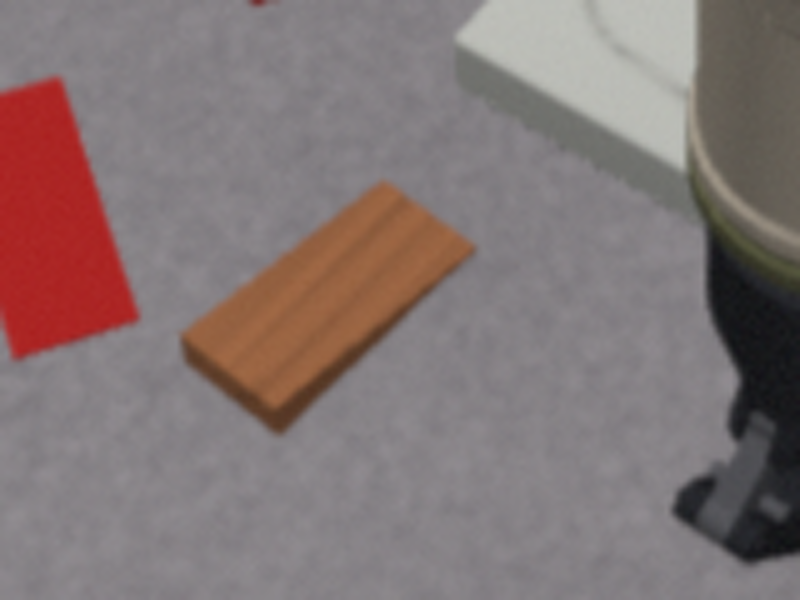

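Run:
```python
from h import *
to([.4864,-.1715,.1],[.246,.969]);to([.4864,-.1715,.1],[-.246,-.969])
```

```text
pos [ 0.7146 -0.1392  0.1051] toolshift [ 0.0015  0.2185 -0.0735] turn 1.635486039332104 F [-0.04 -0.42  0.02] w -0.003 j [-0.23  0.7   0.58  1.34 -0.4   1.21  1.76] t 6.6
pos [ 0.7146 -0.1392  0.1051] toolshift [ 0.0015  0.2185 -0.0735] turn -1.5061066142576893 F [-0.04 -0.42  0.02] w -0.003 j [-0.23  0.7   0.58  1.34 -0.4   1.21  1.76] t 6.6
```

Call:
play_rows(increments="-0.01 0.03 0 0;0 0.03 0 0;0 0.02 0 0.14;0 0 0 0.14;0 0 0 0")

```text
clock: 7.1
position: [0.6268, -0.1238, 0.1134]
ee_rot: [-0.367, 0.598, 0.37, 0.609]
ft_force: [1.2, 0.3, 0.7]
grip_width: -0.001
```

Run:
```python
from h import *
to([.4864,-.1715,.1],[.246,.969]);to([.4864,-.1715,.1],[-.246,-.969])
```

```text
pos [ 0.6268 -0.1238  0.1134] toolshift [ 0.0112  0.1032 -0.1067] turn 1.3449893326455327 F [1.18 0.32 0.67] w -0.001 j [-0.38  0.52  0.68  1.61 -0.37  1.13  1.49] t 7.1
pos [ 0.6268 -0.1238  0.1134] toolshift [ 0.0112  0.1032 -0.1067] turn -1.7966033209442607 F [1.18 0.32 0.67] w -0.001 j [-0.38  0.52  0.68  1.61 -0.37  1.13  1.49] t 7.1
```

Call:
play_rows(increments="0 0 0 0.145;0 0 0 0.145;0 0 0 0.145;0 0 0 0.145;0 0 0 0.145;0 0 0 0.145;0 0 0 0.145;0 0 0 0.145;0 0 0 0.145;0 0 0 0")

```text
clock: 8.1
position: [0.6214, -0.1229, 0.1146]
ee_rot: [0.084, 0.7, -0.07, 0.706]
ft_force: [0.1, 0.0, -0.3]
grip_width: -0.002
```

Run:
```python
from h import *
to([.4864,-.1715,.1],[.246,.969])
```

```text
pos [ 0.6214 -0.1229  0.1146] toolshift [ 0.0122 -0.077  -0.1214] turn 0.030280430694106717 F [ 0.06  0.04 -0.32] w -0.002 j [-0.56  0.62  0.96  1.63 -0.56  1.18  0.32] t 8.1
```

Call:
play_rows(increments="0 -0.027 -0.04 0.03;0 -0.026 -0.04 0;0 -0.024 -0.04 0;0 0 0 0;0.04 0 0 0;0.02 0 0 0;0 0 0 0")

```text
clock: 8.8
position: [0.4817, -0.1691, 0.0496]
ee_rot: [0.077, 0.7, -0.06, 0.707]
ft_force: [0.5, -0.5, 0.7]
grip_width: -0.001
```

Run:
```python
from meas import *
to([.4864,-.1715,.013],[.246,.969])
c=camera("scene"); cv2.imwrite("pics/s5.png",cv2.resize(c["img"][220:370,180:380],None,fx=4,fy=4,interpolation=2))
```

```text
pos [ 0.4817 -0.1691  0.0496] toolshift [ 0.0366 -0.0024  0.0048] turn 0.053741619741188955 F [ 0.51 -0.47  0.65] w -0.001 j [-0.59  0.45  1.01  2.   -0.5   0.95  0.49] t 8.8
```

View pics/s5.png

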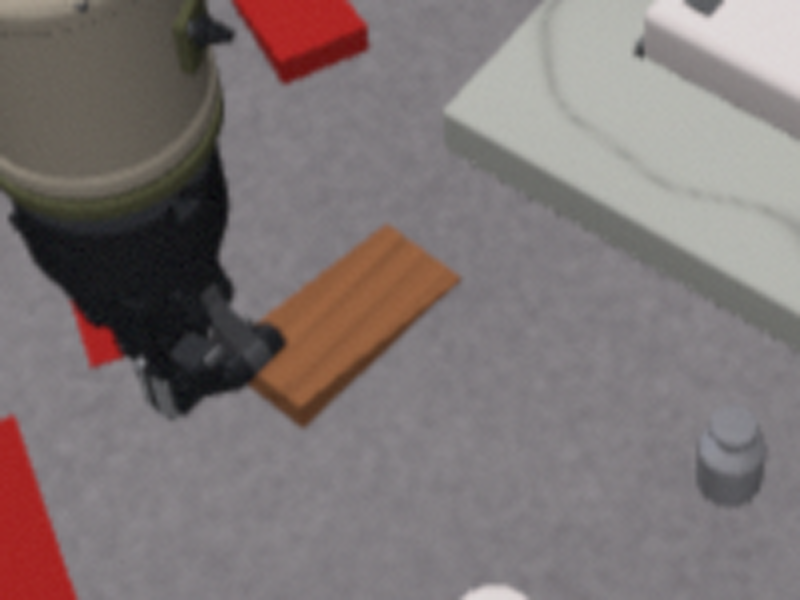

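Call:
play_rows(increments="0.018 -0.003 0.005 0.053;0.017 0 0 0;0 0 0 0")

```text
clock: 9.15
position: [0.489, -0.1727, 0.0172]
ee_rot: [0.093, 0.697, -0.076, 0.707]
ft_force: [-0.7, 0.5, 0.4]
grip_width: -0.002
```

Run:
```python
from meas import *
to([.4864,-.1715,.013],[.246,.969])
```

```text
pos [ 0.489  -0.1727  0.0172] toolshift [ 0.0042  0.0004 -0.0029] turn 0.009190469524645101 F [-0.74  0.46  0.38] w -0.002 j [-0.53  0.52  0.96  2.   -0.58  0.9   0.5 ] t 9.15
```

Call:
play_rows(increments="0.003 0.01 -0.003 0.009;0 0.01 0 0;0 0.01 0 0;0 0.01 0 0;0 0.01 0 0;0 0.01 0 0;0 0 0 0")

```text
clock: 9.85
position: [0.5034, -0.1067, 0.0185]
ee_rot: [0.094, 0.696, -0.076, 0.708]
ft_force: [0.6, -0.1, -0.6]
grip_width: -0.002
```

Run:
```python
from meas import *
o,R=state();print(R.round(3))
to(np.array([.4864,-.1715,.014])+np.array([.246,.969,0])*.06,[.246,.969])
c=camera("scene"); cv2.imwrite("pics/s6.png",cv2.resize(c["img"][220:370,180:380],None,fx=4,fy=4,interpolation=2))
c=camera("top"); cv2.imwrite("pics/t6.png",cv2.resize(c["img"][150:300,300:500],None,fx=4,fy=4))
```

```text
[[ 0.02   0.239  0.971]
 [ 0.024  0.971 -0.239]
 [-1.     0.028  0.014]]
pos [ 0.5034 -0.1067  0.0185] toolshift [ 0.0043 -0.0071 -0.0006] turn 0.007131571180278481 F [ 0.57 -0.07 -0.58] w -0.002 j [-0.67  0.5   0.97  2.02 -0.57  0.89  0.37] t 9.85
```

View pics/s6.png

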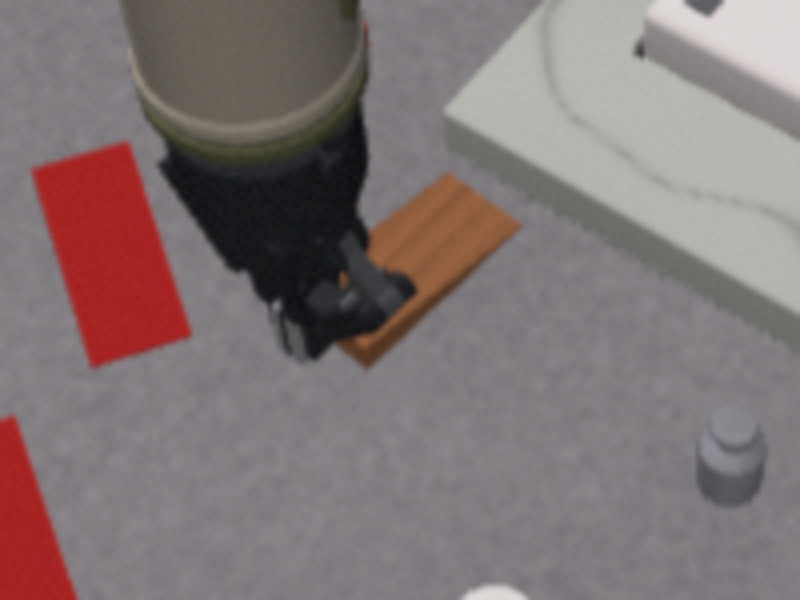

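View pics/t6.png

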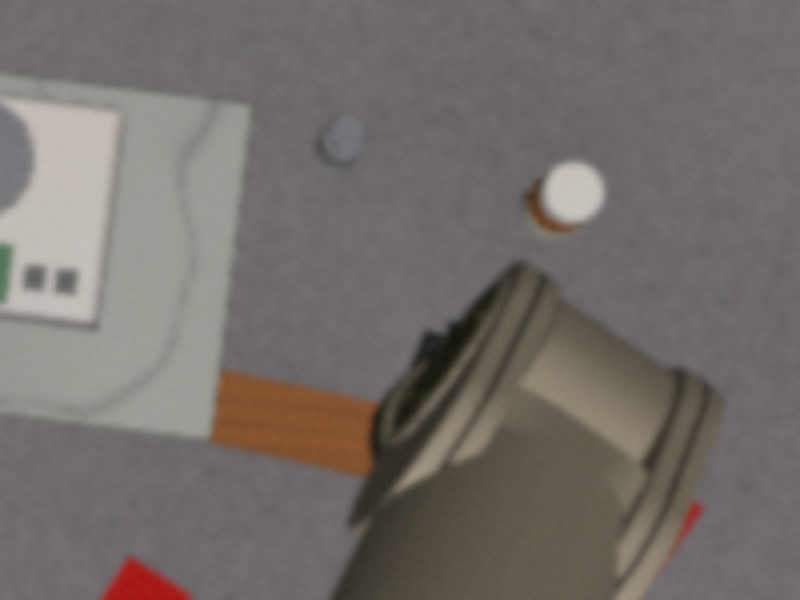

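```bash
cat > wl.py <<'E'
from meas import *
K=np.array([.5303,.0206])
def top_lines(im_c,roi):
    # two long edges of the wedge in top view by fitting contour points of the visible part
    p=seg(im_c["img"],roi,wed,35)
    return p
E
python3 - <<'E'
from wl import *
c=camera("scene")
A=[onz(c,180+u/4,220+v/4,.0015)[:2] for u,v in((452,174),(519,226))]; B=onz(c,180+366/4,220+367/4,0)[:2]
print(np.round(A,4),B.round(4)); m=(A[0]+A[1])/2; d=A[1]-B; d/=np.linalg.norm(d); n=np.array([-d[1],d[0]]); print("len",np.linalg.norm(A[1]-B),"dir ang",np.arctan2(d[0],d[1]),"foot along/perp from thin mid",(K-m)@d,(K-m)@n)
c=camera("top")
p=seg(c["img"],(352,235,396,275),wed,35)
# upper/lower edge in crop columns 356..390
for nm in("up","lo"):
    pts=[]
    for u in range(358,390,2):
        k=p[abs(p[:,0]-u)<.2]
        if len(k): pts.append([u,k[:,1].min() if nm=="up" else k[:,1].max()])
    v=cv2.fitLine(np.float32(pts),cv2.DIST_HUBER,0,.01,.01).ravel()
    a=onz(c,358,v[3]+(358-v[2])*v[1]/v[0],.004)[:2];b=onz(c,388,v[3]+(388-v[2])*v[1]/v[0],.01)[:2]
    d=(a-b)/np.linalg.norm(a-b); n=np.array([-d[1],d[0]]); print(nm,a.round(4),b.round(4),np.arctan2(d[0],d[1]),"foot perp",(K-a)@n)
E
```

```text
[[ 0.5119  0.0061]
 [ 0.5524 -0.0055]] [ 0.5277 -0.1   ]
len 0.09764008262156168 dir ang 0.255857064863259 foot along/perp from thin mid 0.01917648659862019 0.006916703206029051
up [ 0.552  -0.0129] [ 0.535  -0.0845] 0.2332510825896813 foot perp 0.0288805107169201
lo [ 0.5056 -0.012 ] [ 0.4877 -0.0833] 0.24590362976119484 foot perp -0.01600962278971733
```

Call:
play_rows(increments="0.003 0.008 0 0.007;0.001 0.008 0 0;0 0.008 0 0;0 0 0 0")

```text
clock: 10.45
position: [0.5087, -0.0853, 0.0147]
ee_rot: [0.099, 0.695, -0.081, 0.707]
ft_force: [0.5, 0.4, -0.3]
grip_width: -0.004
```

Call:
play_rows(increments="0 0.004 0 0;0 0.004 0 0;0 0 0 0")

```text
clock: 10.75
position: [0.5109, -0.0767, 0.0149]
ee_rot: [0.098, 0.695, -0.081, 0.707]
ft_force: [-0.7, -0.1, 0.2]
grip_width: -0.002
```

Call:
play_rows(increments="0 0.003 0 0;0 0 0 0")

```text
clock: 10.95
position: [0.5117, -0.0736, 0.015]
ee_rot: [0.098, 0.695, -0.081, 0.707]
ft_force: [0.7, 0.0, 0.4]
grip_width: -0.003
```

Call:
play_rows(increments="0 0.003 0 0;0 0 0 0")

```text
clock: 11.15
position: [0.5124, -0.0707, 0.0151]
ee_rot: [0.099, 0.695, -0.081, 0.707]
ft_force: [-0.6, -0.3, -0.4]
grip_width: -0.002
```

Call:
play_rows(increments="0 0.002 0 0;0 0 0 0")

```text
clock: 11.35
position: [0.513, -0.0688, 0.0152]
ee_rot: [0.099, 0.695, -0.081, 0.707]
ft_force: [-0.4, -0.6, 0.2]
grip_width: 0.003
```

Call:
play_rows(increments="0 0.002 0 0;0 0 0 0")

```text
clock: 11.55
position: [0.5134, -0.0672, 0.0153]
ee_rot: [0.099, 0.695, -0.082, 0.707]
ft_force: [-0.2, 1.1, 0.6]
grip_width: -0.0
```

Call:
play_rows(increments="0 0.002 0 0;0 0 0 0")

```text
clock: 11.75
position: [0.5137, -0.066, 0.0153]
ee_rot: [0.098, 0.695, -0.082, 0.707]
ft_force: [-0.1, 1.2, -0.7]
grip_width: 0.001
```

Call:
play_rows(increments="0 0.003 0 0;0 0 0 0")

```text
clock: 11.95
position: [0.5141, -0.0644, 0.0153]
ee_rot: [0.098, 0.695, -0.083, 0.707]
ft_force: [0.2, -0.1, -0.3]
grip_width: 0.004
```

Call:
play_rows(increments="0 0.003 0 0;0 0 0 0")

```text
clock: 12.15
position: [0.5144, -0.0633, 0.0154]
ee_rot: [0.098, 0.695, -0.085, 0.707]
ft_force: [1.0, -0.1, -0.1]
grip_width: 0.002
```

Call:
play_rows(increments="0 0.003 0 0")

```text
clock: 12.25
position: [0.5146, -0.0624, 0.0154]
ee_rot: [0.098, 0.695, -0.086, 0.707]
ft_force: [-3.8, -13.9, 0.2]
grip_width: -0.0
```

Run:
```python
from meas import *
for i in range(2):
    o=get_obs(); print(o["position"].round(4),o["ft_force"].round(2),o["tau"].round(1))
    c=camera("scene" if i else "top"); cv2.imwrite(f"pics/a7_{i}.png",cv2.resize(c["img"][210:330,220:380],None,fx=5,fy=5,interpolation=2) if i else cv2.resize(c["img"][150:300,300:500],None,fx=4,fy=4))
```

```text
[ 0.5146 -0.0624  0.0154] [ -3.8  -13.87   0.22] [ -7.3 -46.3   8.1 -29.9  -4.    1.5   0.2]
[ 0.5147 -0.0622  0.0154] [-1.64 -9.06  1.37] [ -4.5 -45.   11.1 -28.5  -2.5   0.9   0.1]
```

View pics/a7_0.png

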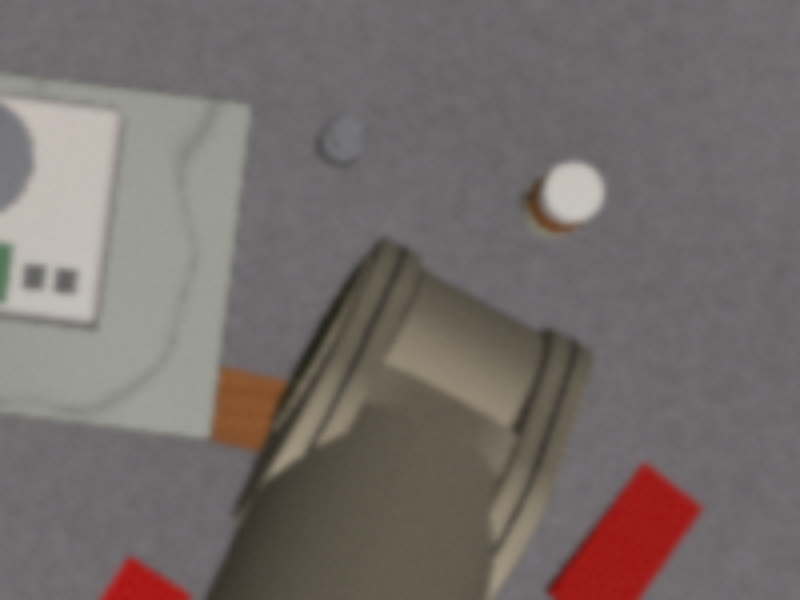

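View pics/a7_1.png

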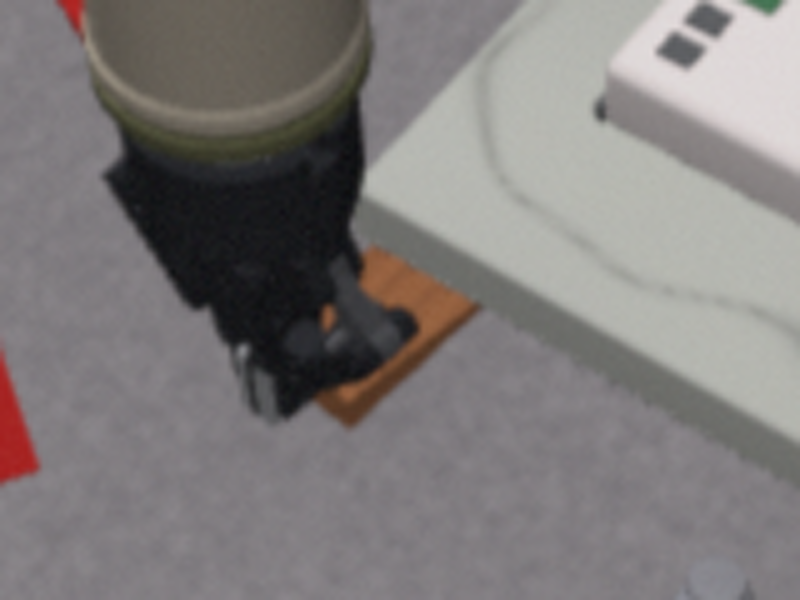

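Resistance rose to about 14 N, then fell to about 9 N, so the wedge is snug. I'll back off and check the slab.

Call:
play_rows(increments="0 -0.015 0 0;0 -0.02 0 0;0 -0.02 0 0;-0.04 0 0 0;-0.04 0 0 0;-0.03 0 0 0;-0.02 -0.03 0 0;0 -0.04 0 0;0 -0.04 0 0;0 0 0 0")

```text
clock: 13.35
position: [0.4679, -0.2298, 0.1474]
ee_rot: [0.099, 0.695, -0.082, 0.708]
ft_force: [0.8, 0.2, -0.2]
grip_width: 0.002
```

Run:
```python
from wl import *
c=camera("top"); cv2.imwrite("pics/t8.png",cv2.resize(c["img"][150:300,230:430],None,fx=4,fy=4))
s=slab_top(c); S=np.array([onz(c,*p,.05)[:2] for p in s]); print(s.round(1).tolist(),S.round(4).tolist(), S.mean(0))
print(to([.5303,.0206,.12]))
c=camera("scene"); cv2.imwrite("pics/s8.png",cv2.resize(c["img"][190:340,220:420],None,fx=4,fy=4,interpolation=2))
```

```text
[[241.8, 245.5], [253.9, 162.2], [362.9, 175.4], [352.0, 259.7]] [[0.545, 0.2607], [0.7422, 0.2321], [0.7059, -0.0248], [0.5078, 0.0049]] [0.62524035 0.11820396]
pos [ 0.4689 -0.2273  0.1471] toolshift [ 0.0341  0.2546 -0.0033] turn None F [ 0.67 -0.14  0.17] w -0.002 j [-0.62  0.33  1.17  1.9  -0.37  1.13  0.45] t 13.4
[ 0.03406222  0.25456058 -0.00329802]
```

View pics/t8.png

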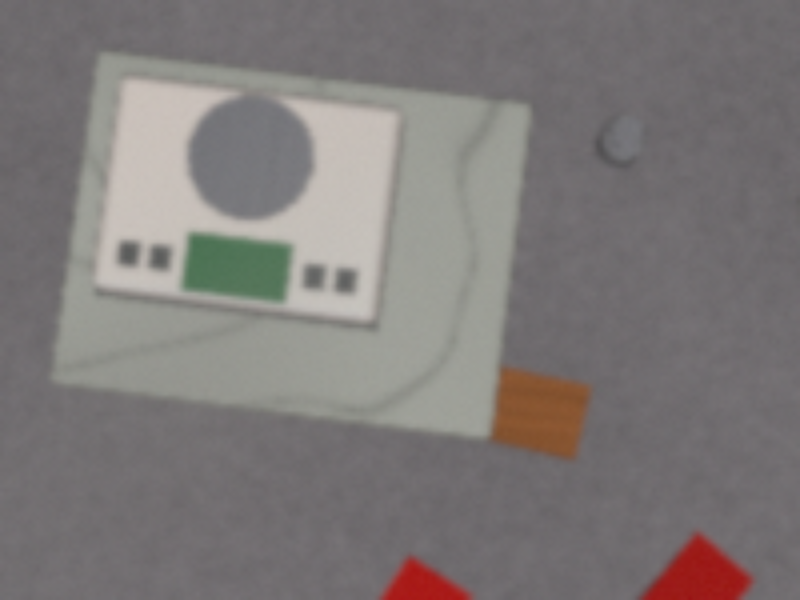

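View pics/s8.png

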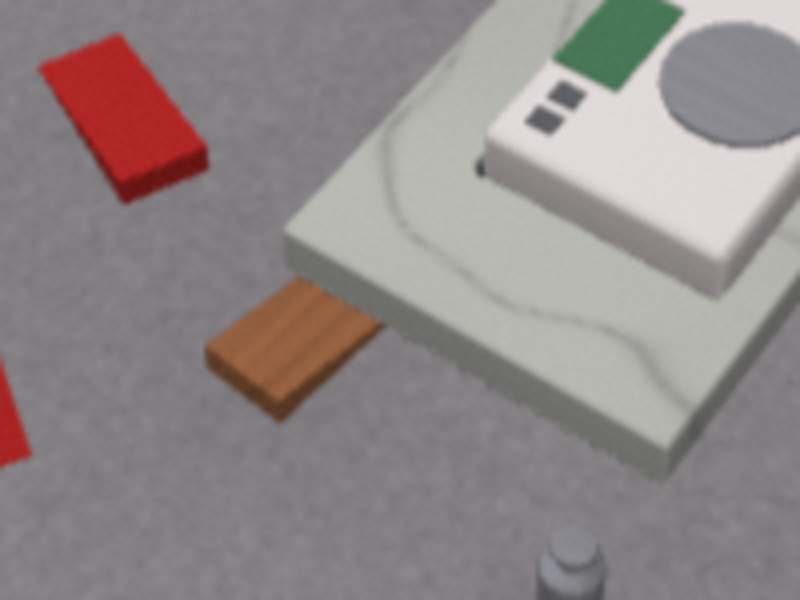

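The slab hasn't moved (mean 0.1 mm) and the wedge is under its corner. I'll work out where the foot sits on the wedge.

Run:
```python
from wl import *
c=camera("top")
p=seg(c["img"],(356,238,390,272),wed,35)
L=[]
for nm in("up","lo"):
    pts=[]
    for u in range(359,372):
        k=p[abs(p[:,0]-u)<.2]
        if len(k): pts.append([u,k[:,1].min() if nm=="up" else k[:,1].max()])
    v=cv2.fitLine(np.float32(pts),cv2.DIST_HUBER,0,.01,.01).ravel()
    g=lambda u:v[3]+(u-v[2])*v[1]/v[0]
    a=onz(c,358,g(358),.013)[:2];b=onz(c,374,g(374),.017)[:2]
    d=(a-b)/np.linalg.norm(a-b); n=np.array([-d[1],d[0]]); L.append((K-a)@n); print(nm,np.arctan2(d[0],d[1]),"foot perp",L[-1])
print("mid",sum(L)/2,"width",L[0]-L[1])
B=[onz(c,230+u/4,150+v/4,.018)[:2] for u,v in((591,385),(577,459))]; m=sum(B)/2; e=B[0]-B[1]; print(np.round(B,4),np.linalg.norm(e)); e/=np.linalg.norm(e); d=np.array([-e[1],e[0]]); print("top: ang",np.arctan2(d[0],d[1]),"foot from blunt",(K-m)@d,"perp",(K-m)@-e)
c=camera("scene")
B=[onz(c,220+u/4,190+v/4,.018)[:2] for u,v in((279,404),(206,348))]; m=sum(B)/2; e=B[0]-B[1]; print(np.round(B,4),np.linalg.norm(e)); e/=np.linalg.norm(e); d=np.array([-e[1],e[0]]); print("scene: ang",np.arctan2(d[0],d[1]),"foot from blunt",(K-m)@d,"perp",(K-m)@-e)
```

```text
up 0.24580627999298682 foot perp 0.030081217791403034
lo 0.25571909308452895 foot perp -0.015415419594453089
mid 0.0073328990984749725 width 0.045496637385856124
[[ 0.5406 -0.0591]
 [ 0.4964 -0.0496]] 0.04515266950283236
top: ang 0.2106193376961881 foot from blunt 0.07577063005931417 perp 0.004140773901870445
[[ 0.5414 -0.0586]
 [ 0.4986 -0.0474]] 0.04418097359304753
scene: ang 0.25670456878750075 foot from blunt 0.07379596102375291 perp 0.008733540223865289
```

Run:
```python
from h import *
to([.527,.015,.12])
```

```text
pos [ 0.4704 -0.2234  0.1464] toolshift [ 0.0331  0.2442 -0.004 ] turn None F [0.38 0.34 0.67] w -0.002 j [-0.62  0.33  1.17  1.9  -0.37  1.13  0.44] t 13.55
```

Call:
play_rows(increments="0 0.04 0 0;0 0.04 0 0;0 0.04 0 0;0 0.04 0 0;0 0.03 0 0;0.01 0.03 0 0;0.01 0.01 0 0;0 0 0 0")

```text
clock: 14.35
position: [0.5281, 0.02, 0.1313]
ee_rot: [0.092, 0.697, -0.071, 0.708]
ft_force: [-0.9, -0.9, 0.4]
grip_width: 0.001
```

Run:
```python
from h import *
to([.527,.015,.065])
```

```text
pos [0.5281 0.02   0.1313] toolshift [ 0.0662 -0.0072 -0.0007] turn None F [-0.85 -0.94  0.38] w 0.001 j [-1.06  0.35  1.13  1.91 -0.39  1.09 -0.01] t 14.35
```

Call:
play_rows(increments="0.02 -0.005 0 0;0.02 -0.002 0 0;0.015 0 0 0;0.006 0 0 0;0 0 0 0")

```text
clock: 14.85
position: [0.5273, 0.0127, 0.069]
ee_rot: [0.092, 0.697, -0.072, 0.708]
ft_force: [-0.1, 0.2, -0.2]
grip_width: 0.002
```

Call:
play_rows(increments="0.003 0 0 0")

```text
clock: 14.95
position: [0.5277, 0.0123, 0.0666]
ee_rot: [0.092, 0.697, -0.072, 0.708]
ft_force: [0.2, -0.2, 0.2]
grip_width: -0.003
```

Call:
play_rows(increments="0.003 0.001 0 0;0.002 0.001 0 0;0.002 0 0 0")

```text
clock: 15.25
position: [0.5293, 0.0147, 0.0604]
ee_rot: [0.092, 0.696, -0.071, 0.709]
ft_force: [0.5, 0.2, -0.6]
grip_width: 0.001
```

Call:
play_rows(increments="0.002 0 0 0;0.002 0 0 0")

```text
clock: 15.45
position: [0.5297, 0.0149, 0.0573]
ee_rot: [0.092, 0.696, -0.071, 0.709]
ft_force: [-14.4, -0.5, 39.7]
grip_width: 0.0
```

Call:
play_rows(increments="0 0 0 0")

```text
clock: 15.55
position: [0.5297, 0.0149, 0.0579]
ee_rot: [0.093, 0.696, -0.071, 0.708]
ft_force: [-3.6, 0.7, 4.2]
grip_width: 0.003
```

Call:
play_rows(increments="0.0005 0 0 0")

```text
clock: 15.65
position: [0.5297, 0.0149, 0.0579]
ee_rot: [0.093, 0.696, -0.071, 0.708]
ft_force: [-3.8, 0.1, 8.4]
grip_width: -0.001
```

Call:
play_rows(increments="0.0007 0 0 0;0.0007 0 0 0;0.0007 0 0 0;0.0007 0 0 0")

```text
clock: 16.05
position: [0.5297, 0.0148, 0.0577]
ee_rot: [0.094, 0.697, -0.07, 0.708]
ft_force: [-5.9, 0.9, 14.4]
grip_width: -0.002
```

Call:
play_rows(increments="0.0007 0 0 0;0.0007 0 0 0")

```text
clock: 16.25
position: [0.5298, 0.0148, 0.0577]
ee_rot: [0.095, 0.697, -0.069, 0.707]
ft_force: [-6.6, -0.2, 15.2]
grip_width: 0.003
```

Run:
```python
from wl import *
to([.527,.015,.065])
c=camera("scene"); cv2.imwrite("pics/s9.png",cv2.resize(c["img"][190:340,220:420],None,fx=4,fy=4,interpolation=2))
```

```text
pos [0.5298 0.0148 0.0577] toolshift [-0.0073 -0.0002 -0.0026] turn None F [-6.55 -0.17 15.2 ] w 0.003 j [-0.93  0.47  1.01  1.96 -0.53  0.97  0.1 ] t 16.25
```

View pics/s9.png

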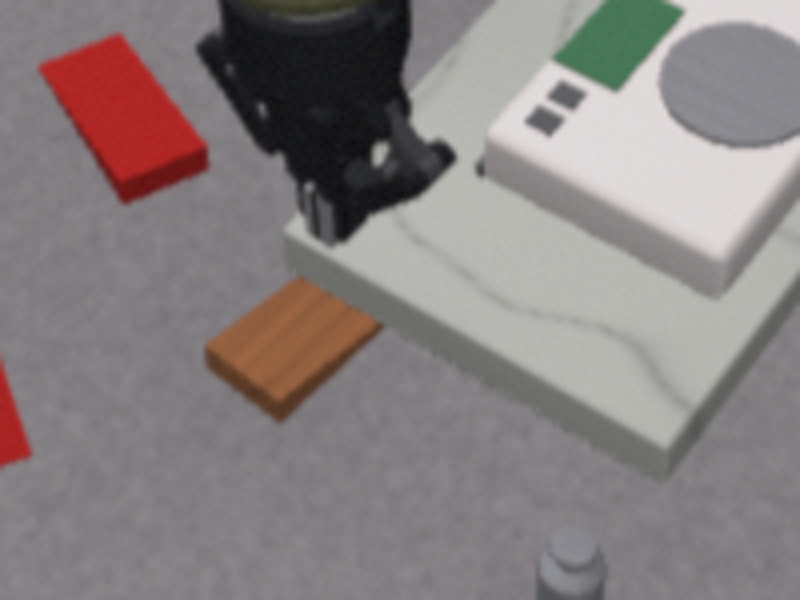

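Holding 4 to 15 N, the corner stayed put: tip height 49.5–49.7 mm, against 50 mm for level. Now hands off.

Call:
play_rows(increments="-0.01 0 0 0;-0.02 0 0 0;-0.04 0 0 0;-0.04 0 0 0;0 -0.04 0 0;0 -0.04 0 0;0 -0.04 0 0;0 -0.04 0 0;0 -0.04 0 0;0 -0.03 0 0;0 0 0 0;0 0 0 0")

```text
clock: 17.5
position: [0.4745, -0.2211, 0.1686]
ee_rot: [0.094, 0.695, -0.068, 0.71]
ft_force: [0.7, 0.1, -1.3]
grip_width: -0.004
```

Run:
```python
from wl import *
c=camera("top"); cv2.imwrite("pics/t10.png",cv2.resize(c["img"][150:300,230:430],None,fx=4,fy=4))
s=slab_top(c); S=np.array([onz(c,*p,.05)[:2] for p in s]); print(S.round(4).tolist(), S.mean(0))
p=seg(c["img"],(356,238,390,272),wed,35);L=[]
for nm in("up","lo"):
    pts=[]
    for u in range(359,372):
        k=p[abs(p[:,0]-u)<.2]
        if len(k): pts.append([u,k[:,1].min() if nm=="up" else k[:,1].max()])
    v=cv2.fitLine(np.float32(pts),cv2.DIST_HUBER,0,.01,.01).ravel()
    g=lambda u:v[3]+(u-v[2])*v[1]/v[0]
    a=onz(c,358,g(358),.013)[:2];b=onz(c,374,g(374),.017)[:2]
    d=(a-b)/np.linalg.norm(a-b); n=np.array([-d[1],d[0]]); L.append((K-a)@n)
print("mid",sum(L)/2,"blunt px",p[:,0].max()); to([0.5,0,0.1])
```

```text
[[0.5451, 0.2607], [0.7422, 0.2322], [0.7059, -0.0248], [0.5078, 0.0049]] [0.62525428 0.11825081]
mid 0.0073641073205312655 blunt px 377.1875
pos [ 0.4744 -0.2211  0.1687] toolshift [ 0.0767  0.2183 -0.0267] turn None F [ 0.29 -0.3  -0.43] w -0.004 j [-0.64  0.3   1.19  1.87 -0.35  1.17  0.44] t 17.55
```

View pics/t10.png

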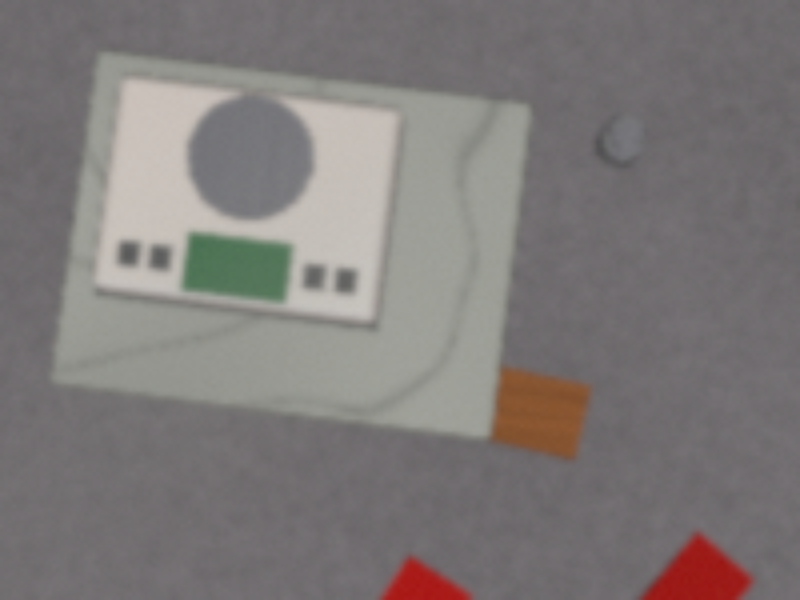

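```bash
python3 -c "
from workcell import workorder; print(workorder.hand_in())"
```

```text
the job is handed in; nothing more can be done
None
```

The wedge is snug under the short foot, the slab no longer rocks at that corner, and I handed the job in with hands off at 17.6 s of the 58 s allowed.

**What I did:** With shut fingertips I first nudged the wedge sideways about 20 mm to line it up. I then pushed it by its blunt end, thin edge first, until the push rose to about 14 N and settled at about 9 N. After that I pressed the slab's corner and withdrew.

**Last checks:**
- **Slab:** it stands within about 0.2 mm of where it started, by the top camera.
- **Foot on wedge:** the foot sits about 25 mm in from the thin edge. It is about 7 mm off the wedge's middle line; estimates from the two views ranged from 4 to 9 mm, and the limit is 21 mm.
- **Press test:** the corner stayed at 49.5 to 49.7 mm under about 4 to 15 N, where level is 50 mm.
- **After the press:** the wedge and slab looked unchanged in the top picture. I saw no sign that the weight had moved, and I kept clear of the jar and calculator but did not re-measure them.

**What did not go cleanly:**
- The first sideways pass ran too high and had to be repeated.
- The fingertips touched the bench once with about 15 N.
- The push peaked slightly above the 6 to 12 N snug range.
- First contact on the slab spiked briefly to about 40 N down and 14 N sideways before I eased off.

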